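# Shut and lock the filter cover of the bench dust collector

### The job

The dust collector's filter has been changed and its cover left standing open. With closed fingers push the cover down onto its seal, then set the fingertips in the slot of the black quarter-turn fastener, off its centre, and turn it clockwise to its stop, so that the cover is locked down, and take the hand away. Only push and turn: never swing the cover further open, and leave the tools and jars around it where they are.

Things in the scene. Friction and masses are not known exactly. Their poses are not given: they have to be found in the camera images.
- dust_collector: Bench dust collector, fixed: dark blue-grey box, filter bay 165 mm deep (x), 165 wide (y), rim 100 mm high; on its right (-y) a closed fan housing 70 mm wide, as high. Origin on the bench under the bay's middle; x to its back (away from the robot), y to its left, z up. Cover hinge axis along y at x +82.5, z 110 mm.
- cover (a joint): Light grey plate 167 x 167 x 8 mm, hinged at its back edge in mid-thickness. 0 = level, positive = front edge up; starts at 0.45 to 0.85. Stiff hinge: stays where left, about 2 N at the front moves it. A springy seal stops it at 0.031 (front 5 mm up); pressing on takes 6 to 12 N to 0, and the locked cam holds it at about 0.01.
- cover_edge (a point): Middle of the cover's front edge, on its upper face, 165 mm from the hinge axis. Frame of the cover: x from front edge to hinge, y to the left, z out of the upper face.
- fastener (a joint): Quarter-turn cam, grows clockwise seen from above. 0 = open: slot along the cover's y, white pointer to the right (red dot). 1.571 = locked, at its stop: slot along x, pointer to the front edge (green dot). Starts at 0 to 0.25, stays where left. Takes 0.06 N m, up to 0.2 from 0.7 rad on, where the cam draws the cover down.
- slot (a point): Centre of the finger slot's floor, on the fastener's axis, 45 mm behind the cover's front edge, mid-width, 4 mm above the upper face. Black head 66 mm across; slot right across it, ends open, 30 mm wide, 14 deep, flat walls. The point's y runs along the slot, x across, z up the axis; it turns with the head.
- tweezers: Steel spring tweezers, 112 mm long, lying on the fan housing's top. Loose; leave it alone. Origin at the centre of its underside.
- ring_clamp: Wooden ring clamp, 135 mm long, 30 wide, 21 high, lying on the bench in front of the dust collector. Loose; leave it alone. Origin at the centre of its underside.
- scriber: Thin scriber with a dark grip, 70 mm long, lying in front of the fan housing. Loose; leave it alone. Origin at the centre of its underside.
- powder_jar: Glass jar of orange powder with a brass-coloured lid, 45 mm across, 53 high, behind the dust collector. Loose; leave it alone. Origin at the centre of its underside.
- bur_cup: Small paper cup of burs, 31 mm across, 50 high, behind the dust collector. Loose; leave it alone. Origin at the centre of its underside.
- side_cutters: Side cutters with blue grips, 106 mm long, on the bench to the left. Loose; leave it alone. Origin at the centre of its underside.
- bench_brush: Wooden bench brush on its back, bristles up, 109 x 56 x 44 mm, on the bench to the left. Loose; leave it alone. Origin at the centre of its underside.

How it is judged:
By the outcome, as a careful person would: the job done as asked, in the order asked, and still so for the second after the job is handed in, with the robot touching nothing.
It also fails if it takes over 48 s, if anything falls off the work surface, if the arm or the gripper's body presses on something with over 40 N, if the wrist force passes 120 N, or if a joint passes its speed limit or range.

### The arm

A 6-joint arm with a two-finger parallel gripper is mounted at the origin on a cart in front of the work surface, level with it; the furniture and walls round the work are solid. World frame = base frame: x ahead of the robot, y to its left, z up, the work surface at z = 0. Lengths are in m, angles in rad, forces in N, time in s.
With the tool pointing down it reaches from about 0.35 to 0.85 m from the base axis. Payload 8.1 kg.
Tool frame: the origin (TCP) lies midway between the tips of the shut fingers; the grasp point (between the pads) lies 19 mm behind it; z points along the fingers, y is the direction in which the jaws open and shut (so a half turn about z gives the same grasp; the last joint's range is limited). The gripper opens to 93 mm and grips with 3 to 60 N. Pads are 15 mm wide; open, the fingers measure 128 mm over their backs; the gripper's body (75 mm by 188 mm) begins 65 mm behind the grasp point.
Start: joints at [-1.268, 0.13, 1.488, -0, 1.523, -0.085], TCP at [0.227, -0.555, 0.219] pointing down, gripper open.
Joint ranges: [-2.96, 2.96], [-0.89, 2.26], [0.02, 2.5], [-1.34, 4.48], [0, 2.73], [-2.66, 2.66]. Speed limits (rad/s): [2.39, 2.39, 2.79, 3.14, 3.14, 3.14].

### API

Orientations are given as a rotation vector (axis times angle).
In Python, from plant import robot gives the robot as it stands. The module is installed in compiled form; this text tells all that it offers.
- The arm moves only by the shell command python3 -m pendant 'ROWS' [FORCE]. ROWS is JSON, a list of rows, each an object with "translation": the shift along the tool's x, y, z in mm, a list of three; "twist": the turn, a rotation vector about the tool's x, y, z in rad, a list of three; "grip": the opening, from -1 (shut) to 1 (fully open). A call has exactly 10 rows; each row shifts and turns the pose as measured when the row begins, along the tool's axes as they then stand; what a row does not reach is not made up. A row lasts 1/10 s, in which the tool goes at most 50 mm and 8.59 degrees, less where a joint would pass 70% of its speed; a pose out of reach is approached as far as the arm can. A call is refused whole if a number of a shift passes 50 or a number of a turn 0.15, either way. A call with a gripper value outside its range is refused whole. The fingers move at their own pace and stop on an object; FORCE is the grip in N (left out, the last holds). Time passes only in rows, so rows that do not move let the fingers close, or fill a call up. It gives the time, the measured TCP pose, the force and the opening at its end, in the units of the state.
- robot.read_state(): the state, without advancing time (a new reading comes with each control period).
- robot.read_camera(name): name is "side" or "top" or "wrist"; returns (picture, depth): 480x640x3 uint8, red, green, blue; 480x640 float32, m along the optical axis (not along the pixel's ray), 0 where there is no reading.
- robot.camera_info(name): a dict with "vertical_fov" (degrees; the focal length in pixels is half the picture's height over the tangent of half this angle, whatever the lens; pixels are square), "cx", "cy" (the principal point, pixels), "cam_to_world" (4x4, takes a point from camera to world coordinates). Camera axes: x right, y up, looking along -z (the intrinsics and any distortion apply to the point x, -y, -z); pixel columns grow to the right and rows downward; lengths in m; the calibration is good to about 2 mm. A picture is of the moment at which its call begins: read the wrist's pose just before it. camera_info takes no time and is no camera call; for the wrist camera it gives the pose at the moment of the call.
- robot.close_job(): hands the job in, once; it reports no verdict.
The state is a dict: "t": time; "q": joint angles; "dq": joint speeds; "joint_torque": joint torques, N m; "tool_pos": TCP position; "orientation": TCP orientation; "force": force on the tool from outside, world axes, zero at the start; "wrist_torque": the same for the moment, N m; "opening": finger opening in m.
Only numpy, scipy, OpenCV 4.12 (cv2) and the standard library are available. Lean on these libraries where they do the work, as an engineer would, in place of code of your own. Each camera call takes 0.05 s, during which the arm holds its last target. There are 200 camera calls.

## Working session

There is one attempt and no reset: what is moved stays moved. The work goes in short steps, Python scripts to look and compute and a shell command to move; the robot and the scene stay as the last step left them, time stands still between calls to the robot, and variables do not carry over. Pictures are saved under pics/ and viewed, about 8 in all and at most 12, crops included, and the job is handed in when it is done.

```bash
mkdir -p pics; cat > h.py <<'E'
import numpy as np, cv2
from plant import robot
from scipy.spatial.transform import Rotation as R
def cam(n):
    i=robot.camera_info(n); p,d=robot.read_camera(n); return p,d,i
def pts(d,i):
    f=240/np.tan(np.radians(i["vertical_fov"])/2)
    v,u=np.mgrid[0:480,0:640]
    P=np.stack([(u-i["cx"])*d/f,-(v-i["cy"])*d/f,-d,np.ones_like(d)],-1)
    return (P@np.array(i["cam_to_world"]).T)[...,:3]
def st():
    s=robot.read_state(); print('t',s['t'],'pos',np.round(s['tool_pos'],4),'\nR\n',np.round(R.from_rotvec(s['orientation']).as_matrix(),3),'q',np.round(s['q'],3),'F',np.round(s['force'],1),'M',np.round(s['wrist_torque'],2),'op',s['opening']); return s
E
python3 - <<'E'
from h import *
st()
for n in("top","side"):
    p,d,i=cam(n); print({k:v for k,v in i.items()}); cv2.imwrite(f"pics/{n}1.png",p[...,::-1]); np.savez(f"{n}1.npz",p=p,d=d,P=pts(d,i))
E
```

```text
t 0.0 pos [ 0.2267 -0.5549  0.2176] 
R
 [[ 0.926  0.378 -0.001]
 [ 0.378 -0.926  0.002]
 [ 0.    -0.002 -1.   ]] q [-1.268  0.131  1.489 -0.     1.523 -0.085] F [-1.2  0.3 -0.6] M [-0.02  0.04 -0.05] op 0.09286820599171162
{'vertical_fov': 47.890807948178, 'cx': 312.64011891383814, 'cy': 241.00509884855305, 'cam_to_world': array([[-6.07667424e-04,  9.80507885e-01, -1.96478797e-01,
         3.33721804e-01],
       [-9.99978845e-01, -1.86823602e-03, -6.23052257e-03,
         9.22756668e-02],
       [-6.47614527e-03,  1.96470854e-01,  9.80488278e-01,
         1.21554216e+00],
       [ 0.00000000e+00,  0.00000000e+00,  0.00000000e+00,
         1.00000000e+00]])}
{'vertical_fov': 48.862046000757154, 'cx': 321.22709831769055, 'cy': 245.06121275835216, 'cam_to_world': array([[ 0.98870361,  0.06479152, -0.13515631,  0.42405856],
       [-0.14912262,  0.51599098, -0.84351393, -0.81722263],
       [ 0.01508689,  0.85414013,  0.51982403,  0.65521566],
       [ 0.        ,  0.        ,  0.        ,  1.        ]])}
```

View pics/top1.png

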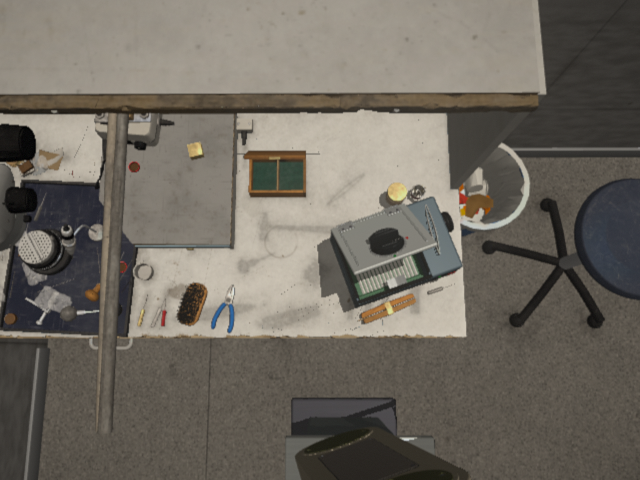

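View pics/side1.png

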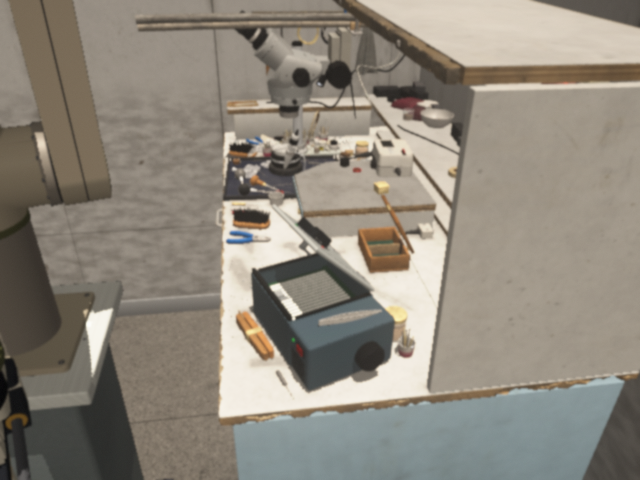

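The top view shows the collector yawed, cover half open (head at about (387,240)), fan housing at (432,240). The side view shows the open cover at (320,245) and the overhead shelf behind. Now I fit the geometry.

```bash
python3 - <<'E'
from h import *
z=np.load("top1.npz");p,d,P=z['p'],z['d'],z['P']
c=p[170:310,310:475]; cv2.imwrite("pics/crop1.png",cv2.resize(c,None,fx=4.5,fy=4.0,interpolation=cv2.INTER_CUBIC)[...,::-1])
for u,v in [(387,240),(350,240),(350,260),(415,225),(425,245),(370,225),(430,215),(445,255),(435,235),(345,290),(420,285),(397,192),(417,192),(400,310),(300,150),(300,50),(300,105),(435,290),(300,250)]: print((u,v),np.round(P[v,u],4))
# cover plane RANSAC
m=np.zeros(d.shape,bool);m[205:280,325:440]=1
m&=(P[...,2]>.1)&(d>0)
Q=P[m];hsv=cv2.cvtColor(p,cv2.COLOR_RGB2HSV)
rng=np.random.default_rng(0);best=0
for _ in range(1500):
    a=Q[rng.choice(len(Q),3,0)];n=np.cross(a[1]-a[0],a[2]-a[0]);n/=np.linalg.norm(n)+1e-12
    if abs(n[2])>.97: continue
    k=abs((Q-a[0])@n)<.003
    if k.sum()>best:best=k.sum();B=k
q=Q[B];cc=q.mean(0);n=np.linalg.svd(q-cc)[2][2];n*=np.sign(n[2])
print(best,'n',n,'tilt',np.arccos(n[2]),'yaw(back)',np.arctan2(-n[1],-n[0]),'c',cc)
# housing top
m=(abs(P[...,2]-.1)<.006)&(d>0);m[:, :320]=0;m[:,470:]=0;m[:190]=0;m[310:]=0
g=P[m];print(len(g),cv2.minAreaRect((g[:,:2]*1000).astype(np.float32)))
M=np.zeros(d.shape,np.uint8);M[m]=255;cv2.imwrite("pics/m.png",np.hstack([c, np.repeat(M[170:310,310:475,None],3,2)]))
im=np.abs((P-cc)@n)<.004; im[:205]=0;im[285:]=0;im[:,:320]=0;im[:,445:]=0; im&=P[...,2]>.1
pl=P[im]; print('cover rect: z range',np.percentile(pl[:,2],[1,99]))
h=np.array([-n[0],-n[1],0]);h/=np.linalg.norm(h)
ya=np.cross([0,0,1],h); xa=np.cross(ya,n)
rel=pl-cc;print('x',np.percentile(rel@xa,[.5,99.5]),'y',np.percentile(rel@ya,[.5,99.5]),'xa',xa,'ya',ya)
E
```

```text
(387, 240) [ 0.5398 -0.0443  0.1955]
(350, 240) [0.5482 0.0242 0.1547]
(350, 260) [0.4995 0.028  0.2044]
(415, 225) [ 0.5732 -0.1024  0.1789]
(425, 245) [ 0.5237 -0.1104  0.2275]
(370, 225) [ 0.5823 -0.0179  0.1402]
(430, 215) [ 0.6109 -0.1479  0.1086]
(445, 255) [ 0.5266 -0.177   0.1017]
(435, 235) [ 0.57   -0.1588  0.0984]
(345, 290) [0.4644 0.0273 0.0018]
(420, 285) [ 0.4756 -0.1419  0.0005]
(397, 192) [ 0.6773 -0.0884  0.0548]
(417, 192) [ 0.689  -0.1406  0.0152]
(400, 310) [ 4.197e-01 -9.510e-02  2.000e-04]
(300, 150) [ 7.979e-01  1.299e-01 -3.000e-04]
(300, 50) [0.7496 0.1145 0.5179]
(300, 105) [0.6655 0.1141 0.5188]
(435, 290) [ 0.4638 -0.174   0.0054]
(300, 250) [0.556  0.1289 0.0021]
3499 n [0.6682441  0.24027969 0.70407066] tilt 0.7896827174240386 yaw(back) -2.7964189109627844 c [ 0.55017592 -0.03341775  0.17579878]
2290 ((541.6474609375, -75.68072509765625), (169.2575225830078, 235.35577392578125), 19.736635208129883)
cover rect: z range [0.11444174 0.23200191]
x [-0.08803642  0.08064874] y [-0.08107942  0.08369582] xa [-0.66254224 -0.23822947  0.71012992] ya [ 0.33836018 -0.94101668  0.        ]
```

View pics/crop1.png

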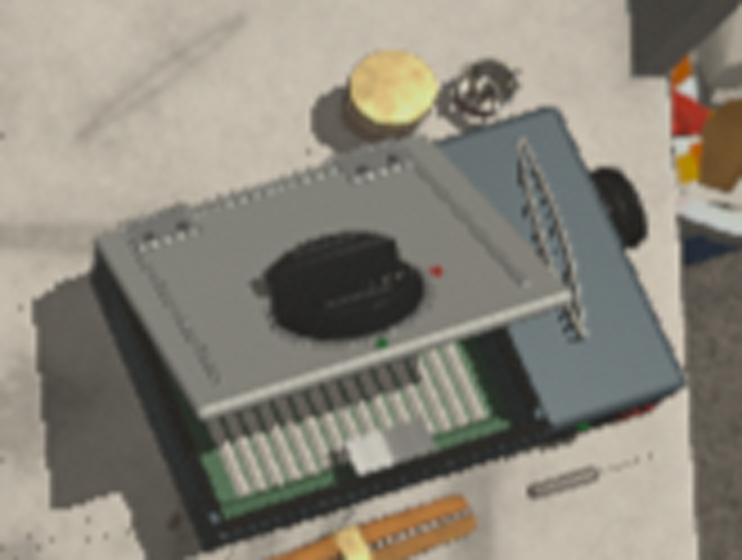

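The crop agrees with the fit: yaw 0.345 rad, tilt about 0.79. The bay origin comes out near (0.530, -0.043), and the hinge end and edge heights agree within 2–3 mm. The slot lies roughly along the cover's y. First I shut the fingers and go over the cover, right of the head.

```bash
python3 -m pendant '[{"translation":[0,0,-20],"twist":[0,0,0],"grip":-1},{"translation":[0,0,-25],"twist":[0,0,0],"grip":-1},{"translation":[36,-24,0],"twist":[0,0,0],"grip":-1},{"translation":[36,-24,0],"twist":[0,0,0],"grip":-1},{"translation":[36,-24,0],"twist":[0,0,0],"grip":-1},{"translation":[36,-24,0],"twist":[0,0,0],"grip":-1},{"translation":[36,-24,0],"twist":[0,0,0],"grip":-1},{"translation":[36,-24,0],"twist":[0,0,0],"grip":-1},{"translation":[36,-24,0],"twist":[0,0,0],"grip":-1},{"translation":[36,-24,0],"twist":[0,0,0],"grip":-1}]' 20
Z='x'; python3 -m pendant '[{"translation":[0,0,0],"twist":[0,0,-0.15],"grip":-1},{"translation":[0,0,0],"twist":[0,0,-0.15],"grip":-1},{"translation":[0,0,0],"twist":[0,0,-0.15],"grip":-1},{"translation":[0,0,0],"twist":[0,0,-0.15],"grip":-1},{"translation":[0,0,0],"twist":[0,0,-0.15],"grip":-1},{"translation":[0,0,0],"twist":[0,0,-0.15],"grip":-1},{"translation":[0,0,0],"twist":[0,0,-0.15],"grip":-1},{"translation":[0,0,0],"twist":[0,0,-0.15],"grip":-1},{"translation":[0,0,0],"twist":[0,0,-0.15],"grip":-1},{"translation":[0,0,0],"twist":[0,0,-0.15],"grip":-1}]'
python3 -m pendant '[{"translation":[0,0,0],"twist":[0,0,-0.15],"grip":-1},{"translation":[0,0,0],"twist":[0,0,-0.15],"grip":-1},{"translation":[0,0,0],"twist":[0,0,-0.15],"grip":-1},{"translation":[0,0,0],"twist":[0,0,-0.15],"grip":-1},{"translation":[0,0,0],"twist":[0,0,-0.15],"grip":-1},{"translation":[0,0,0],"twist":[0,0,-0.15],"grip":-1},{"translation":[0,0,0],"twist":[0,0,-0.15],"grip":-1},{"translation":[0,0,0],"twist":[0,0,-0.15],"grip":-1},{"translation":[0,0,0],"twist":[0,0,-0.15],"grip":-1},{"translation":[0,0,0],"twist":[0,0,-0.15],"grip":-1}]' >/dev/null
cat >> h.py <<'E'
O=np.array([.530,-.0428,0]);psi=.345
B=np.array([[np.cos(psi),-np.sin(psi),0],[np.sin(psi),np.cos(psi),0],[0,0,1]])
def go(x,y,z,yaw=None):
    "target in collector frame mm -> tool-frame delta mm; yaw: desired angle of tool y relative to +y of collector"
    s=st();Rm=R.from_rotvec(s['orientation']).as_matrix()
    T=O+B@np.array([x,y,z])/1000
    print('now(coll) mm',np.round(B.T@(np.array(s['tool_pos'])-O)*1000,1),'delta tool mm',np.round(Rm.T@(T-s['tool_pos'])*1000,1))
    t=B.T@Rm[:,1];e=np.arctan2(-t[0],t[1]);print('tool y yaw rel',e,'tilt err(tool) ',np.round(Rm.T@np.cross(Rm[:,2],[0,0,-1]),3))
E
python3 -c "
from h import *
go(-17.5,-57,260)"
```

```text
t: 1.1
tool_pos: [0.4228, -0.2602, 0.2596]
orientation: [-3.075, -0.588, 0.005]
force: [1.8, -0.4, -0.2]
opening: 0.0177
t: 2.1
tool_pos: [0.4245, -0.2513, 0.2549]
orientation: [-1.837, -2.526, -0.011]
force: [0.0, -0.4, 0.2]
opening: 0.0008
t 3.1 pos [ 0.422  -0.2494  0.2498] 
R
 [[-0.971 -0.24  -0.018]
 [-0.24   0.971  0.022]
 [ 0.012  0.025 -1.   ]] q [-0.644 -0.154  1.714  0.007  1.609 -2.457] F [ 0.3 -0.4  0.3] M [ 0.11 -0.16 -0.04] op 0.0004054832010744149
now(coll) mm [-171.5 -157.9  249.8] delta tool mm [-142.8  116.4   -9. ]
tool y yaw rel -0.1028734119858345 tilt err(tool)  [ 0.025 -0.012  0.   ]
```

```bash
python3 -m pendant '[{"translation":[0,0,-15],"twist":[0.025,-0.012,0],"grip":-1},{"translation":[-24,20,0],"twist":[0,0,0],"grip":-1},{"translation":[-24,20,0],"twist":[0,0,0],"grip":-1},{"translation":[-24,20,0],"twist":[0,0,0],"grip":-1},{"translation":[-24,20,0],"twist":[0,0,0],"grip":-1},{"translation":[-24,20,0],"twist":[0,0,0],"grip":-1},{"translation":[-24,20,0],"twist":[0,0,0],"grip":-1},{"translation":[0,0,0],"twist":[0,0,0],"grip":-1},{"translation":[0,0,0],"twist":[0,0,0],"grip":-1},{"translation":[0,0,0],"twist":[0,0,0],"grip":-1}]'
python3 - <<'E'
from h import *
go(-17.5,-57,225)
p,d,i=cam("wrist");cv2.imwrite("pics/w1.png",p[...,::-1])
E
```

```text
t: 4.1
tool_pos: [0.5388, -0.0951, 0.2742]
orientation: [-0.316, 3.113, -0.015]
force: [0.1, 0.9, -0.3]
opening: 0.0
t 4.1 pos [ 0.5388 -0.0951  0.2742] 
R
 [[-0.98  -0.201  0.013]
 [-0.201  0.98  -0.008]
 [-0.011 -0.011 -1.   ]] q [-0.265 -0.045  1.568 -0.005  1.603 -2.038] F [ 0.1  0.9 -0.3] M [ 0.1  -0.09 -0.05] op 2.951749997510988e-05
now(coll) mm [ -9.4 -52.1 274.2] delta tool mm [ 7.9 -5.4 49.1]
tool y yaw rel -0.1426977775904294 tilt err(tool)  [-0.011  0.011  0.   ]
```

View pics/w1.png

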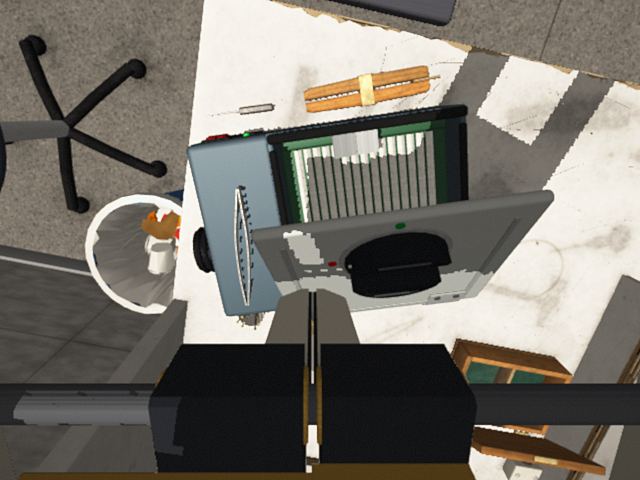

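The wrist view shows the tips at (312,292), above the cover and between the head (left edge at 345) and the cover's right edge, with nothing in the way. I go down to near contact and start the arc.

```bash
python3 -m pendant '[{"translation":[8,-12,0],"twist":[0,0,0],"grip":-1},{"translation":[0,0,20],"twist":[0,0,0],"grip":-1},{"translation":[0,0,20],"twist":[0,0,0],"grip":-1},{"translation":[0,0,10],"twist":[0,0,0],"grip":-1},{"translation":[4,0,6],"twist":[0,0,0],"grip":-1},{"translation":[4,0,6],"twist":[0,0,0],"grip":-1},{"translation":[4,0,6],"twist":[0,0,0],"grip":-1},{"translation":[4,0,6],"twist":[0,0,0],"grip":-1},{"translation":[0,0,0],"twist":[0,0,0],"grip":-1},{"translation":[0,0,0],"twist":[0,0,0],"grip":-1}]'
python3 - <<'E'
from h import *
go(-34,-60,198)
E
```

```text
t: 5.15
tool_pos: [0.5148, -0.1224, 0.201]
orientation: [-0.298, 3.11, -0.023]
force: [0.4, 0.4, 0.0]
opening: 0.0003
t 5.15 pos [ 0.5148 -0.1224  0.201 ] 
R
 [[-0.982 -0.19   0.018]
 [-0.19   0.982 -0.013]
 [-0.016 -0.016 -1.   ]] q [-0.326 -0.075  1.73  -0.006  1.465 -2.087] F [0.4 0.4 0. ] M [ 0.02 -0.11 -0.03] op 0.00030169646695225584
now(coll) mm [-41.2 -69.7 201. ] delta tool mm [-5.6 10.8  3. ]
tool y yaw rel -0.1537750529278281 tilt err(tool)  [-0.016  0.016  0.   ]
```

```bash
python3 -m pendant '[{"translation":[1,2,7],"twist":[0,0,0],"grip":-1},{"translation":[1,2,7],"twist":[0,0,0],"grip":-1},{"translation":[1,2,7],"twist":[0,0,0],"grip":-1},{"translation":[1,0,7],"twist":[0,0,0],"grip":-1},{"translation":[1,0,7],"twist":[0,0,0],"grip":-1},{"translation":[1,0,7],"twist":[0,0,0],"grip":-1},{"translation":[1,0,7],"twist":[0,0,0],"grip":-1},{"translation":[0,0,4],"twist":[0,0,0],"grip":-1},{"translation":[0,0,0],"twist":[0,0,0],"grip":-1},{"translation":[0,0,0],"twist":[0,0,0],"grip":-1}]'
python3 - <<'E'
from h import *
go(-60,-60,116)
p,d,i=cam("side");P=pts(d,i);cv2.imwrite("pics/s2.png",cv2.resize(p[180:400,200:460],None,fx=3,fy=2.7)[...,::-1])
E
```

```text
t: 6.15
tool_pos: [0.5072, -0.1176, 0.1427]
orientation: [-0.3, 3.111, -0.022]
force: [-0.6, 0.4, 0.0]
opening: 0.0003
t 6.15 pos [ 0.5072 -0.1176  0.1427] 
R
 [[-0.981 -0.191  0.018]
 [-0.191  0.981 -0.013]
 [-0.015 -0.016 -1.   ]] q [-0.322 -0.057  1.82  -0.007  1.357 -2.084] F [-0.6  0.4  0. ] M [ 0.08 -0.14 -0.04] op 0.00031084574049176954
now(coll) mm [-46.8 -62.7 142.7] delta tool mm [13.9  1.1 26.5]
tool y yaw rel -0.15284701160572425 tilt err(tool)  [-0.016  0.015  0.   ]
```

View pics/s2.png

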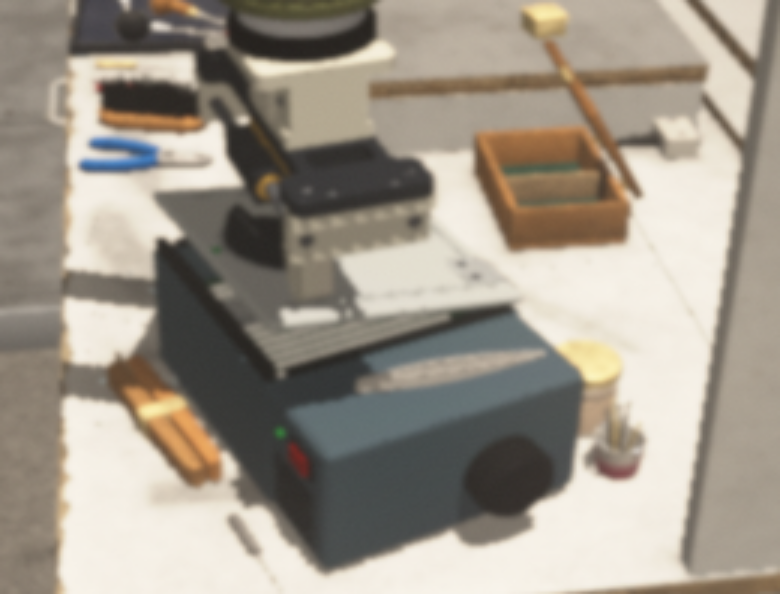

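The side view shows the cover nearly down at about 0.2, with the tips at (310,290) right of the head. I press it onto the seal.

```bash
python3 -m pendant '[{"translation":[1,0,5],"twist":[0,0,0],"grip":-1},{"translation":[1,0,5],"twist":[0,0,0],"grip":-1},{"translation":[1,0,5],"twist":[0,0,0],"grip":-1},{"translation":[0,0,4],"twist":[0,0,0],"grip":-1},{"translation":[0,0,3],"twist":[0,0,0],"grip":-1},{"translation":[0,0,2],"twist":[0,0,0],"grip":-1},{"translation":[0,0,2],"twist":[0,0,0],"grip":-1},{"translation":[0,0,1],"twist":[0,0,0],"grip":-1},{"translation":[0,0,1],"twist":[0,0,0],"grip":-1},{"translation":[0,0,0],"twist":[0,0,0],"grip":-1}]'
python3 -c "
from h import *
go(-60,-60,114)"
```

```text
t: 7.2
tool_pos: [0.5051, -0.1189, 0.1154]
orientation: [-0.3, 3.109, -0.024]
force: [-1.8, 0.3, 3.4]
opening: 0.0002
t 7.2 pos [ 0.5051 -0.1189  0.1154] 
R
 [[-0.981 -0.191  0.019]
 [-0.191  0.981 -0.013]
 [-0.016 -0.017 -1.   ]] q [-0.325 -0.037  1.853 -0.007  1.303 -2.087] F [-1.8  0.3  3.4] M [0.16 0.22 0.02] op 0.00016011736743627855
now(coll) mm [-49.2 -63.2 115.4] delta tool mm [11.2  1.5  1.2]
tool y yaw rel -0.15266907493511941 tilt err(tool)  [-0.017  0.016  0.   ]
```

```bash
python3 -m pendant '[{"translation":[0,0,2],"twist":[0,0,0],"grip":-1},{"translation":[0,0,2],"twist":[0,0,0],"grip":-1},{"translation":[0,0,2],"twist":[0,0,0],"grip":-1},{"translation":[0,0,2],"twist":[0,0,0],"grip":-1},{"translation":[0,0,2],"twist":[0,0,0],"grip":-1},{"translation":[0,0,2],"twist":[0,0,0],"grip":-1},{"translation":[0,0,2],"twist":[0,0,0],"grip":-1},{"translation":[0,0,0],"twist":[0,0,0],"grip":-1},{"translation":[0,0,0],"twist":[0,0,0],"grip":-1},{"translation":[0,0,0],"twist":[0,0,0],"grip":-1}]'
python3 -m pendant '[{"translation":[0,0,-5],"twist":[0,0,0],"grip":-1},{"translation":[0,0,-10],"twist":[0,0,0],"grip":-1},{"translation":[0,0,-15],"twist":[0,0,0],"grip":-1},{"translation":[0,0,-15],"twist":[0,0,0],"grip":-1},{"translation":[-5,0,-15],"twist":[0,0,0],"grip":-1},{"translation":[-10,0,-10],"twist":[0,0,0],"grip":-1},{"translation":[-10,0,0],"twist":[0,0,0],"grip":-1},{"translation":[-10,0,0],"twist":[0,0,0],"grip":-1},{"translation":[0,0,0],"twist":[0,0,0],"grip":-1},{"translation":[0,0,0],"twist":[0,0,0],"grip":-1}]'
python3 - <<'E'
from h import *
go(-37.5,-20,140)
p,d,i=cam("wrist");P=pts(d,i);np.savez("w2.npz",p=p,d=d,P=P)
cv2.imwrite("pics/w2.png",p[...,::-1])
C=(P-O)@B*1000  # collector frame mm
g=(abs(C[...,0])<75)&(abs(C[...,1])<75)&(d>0)&(C[...,2]>105)&(C[...,2]<122)
q=C[g];A=np.c_[q[:,:2],np.ones(len(q))];
for _ in range(5):
    s=np.linalg.lstsq(A,q[:,2],rcond=None)[0];k=abs(A@s-q[:,2])<1.5;A,q=A[k],q[k]
print('cover plane',s,len(q))
hd=(abs(C[...,0]+37)<45)&(abs(C[...,1])<45)&(C[...,2]>127)&(C[...,2]<136)&(d>0)
h=C[hd];print('head top',len(h),h.mean(0),cv2.minEnclosingCircle(h[:,:2].astype(np.float32)))
print('C-minarea',cv2.minAreaRect(h[:,:2].astype(np.float32)))
# rectified height/colour view of head, 10px/mm
x0=[-80,-45]
u=np.full((90,90),np.nan)
mm=(C[...,0]>-82)&(C[...,0]<8)&(abs(C[...,1])<45)&(d>0)&(C[...,2]<140)
img=np.zeros((90,90,3),np.uint8)
c=C[mm];r=np.clip((8-c[:,0]).astype(int),0,89);cc=np.clip((45-c[:,1]).astype(int),0,89)
img[r,cc]=p[mm]
hz=np.zeros((90,90),np.uint8);hz[r,cc]=np.clip((c[:,2]-105)*8,0,255)
cv2.imwrite("pics/rect.png",cv2.resize(np.hstack([img[...,::-1],np.repeat(hz[...,None],3,2)]),None,fx=4.4,fy=4.4,interpolation=cv2.INTER_NEAREST))
E
```

```text
t: 8.2
tool_pos: [0.5056, -0.119, 0.1155]
orientation: [-0.302, 3.109, -0.026]
force: [-1.5, 1.0, 3.1]
opening: 0.0003
t: 9.2
tool_pos: [0.5412, -0.111, 0.1936]
orientation: [-0.301, 3.106, -0.027]
force: [-0.1, 0.6, -0.3]
opening: 0.0003
t 9.2 pos [ 0.5412 -0.111   0.1936] 
R
 [[-0.981 -0.192  0.023]
 [-0.192  0.981 -0.015]
 [-0.019 -0.02  -1.   ]] q [-0.289 -0.011  1.681 -0.008  1.445 -2.053] F [-0.1  0.6 -0.3] M [ 0.13 -0.1  -0.01] op 0.0003051107057420611
now(coll) mm [-12.5 -68.  193.6] delta tool mm [32.9 44.7 52.2]
tool y yaw rel -0.1516476831741636 tilt err(tool)  [-0.02   0.019  0.   ]
cover plane [-3.30341985e-02  5.16143890e-04  1.15874851e+02] 33755
head top 4320 [-38.40806394  -1.62354949 133.97689082] ((-38.89907455444336, -0.7466940879821777), 33.268798828125)
C-minarea ((-38.80250930786133, -1.1938533782958984), (58.65526580810547, 66.32298278808594), 89.9938735961914)
```

View pics/w2.png

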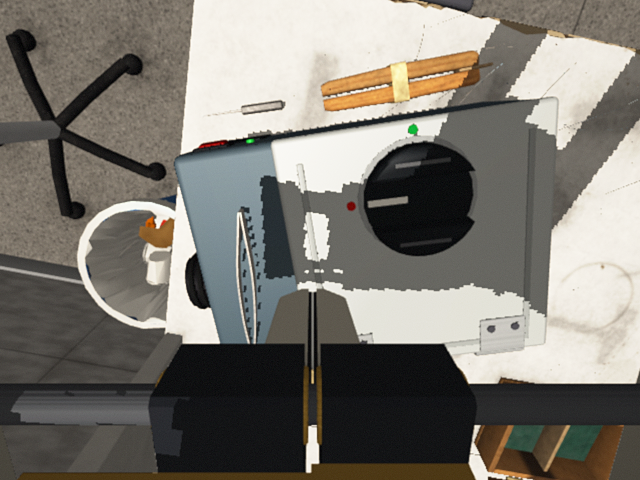

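View pics/rect.png

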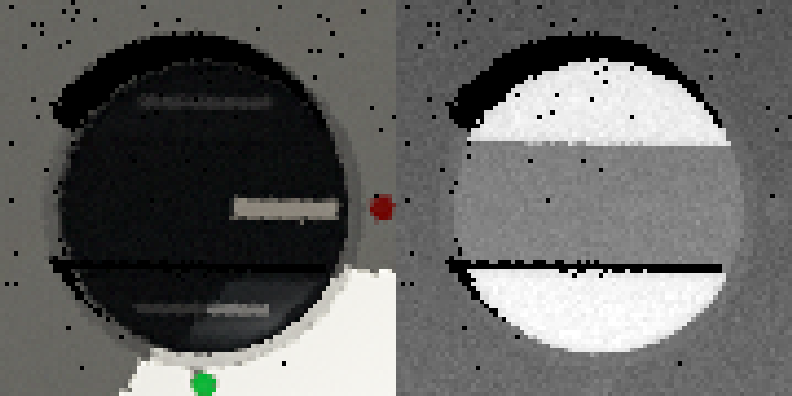

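Both views show the cover on its seal: plane slope 0.033, as the task says. The head centre is at (-38.7,-1) mm in the collector frame, the slot is along y with the pointer at the red dot, and the floor is about 120 mm high. Next I align above the right half of the slot.

```bash
python3 -m pendant '[{"translation":[0,0,0],"twist":[-0.02,0.02,-0.1],"grip":-1},{"translation":[0,0,0],"twist":[0,0,-0.05],"grip":-1},{"translation":[8,13,5],"twist":[0,0,0],"grip":-1},{"translation":[8,13,10],"twist":[0,0,0],"grip":-1},{"translation":[5,8,10],"twist":[0,0,0],"grip":-1},{"translation":[3,5,5],"twist":[0,0,0],"grip":-1},{"translation":[0,0,0],"twist":[0,0,0],"grip":-1},{"translation":[0,0,0],"twist":[0,0,0],"grip":-1},{"translation":[0,0,0],"twist":[0,0,0],"grip":-1},{"translation":[0,0,0],"twist":[0,0,0],"grip":-1}]'
python3 -c "
from h import *
go(-39,-23,150)"
```

```text
t: 10.25
tool_pos: [0.5005, -0.0825, 0.1594]
orientation: [0.543, -3.085, -0.004]
force: [-0.5, 0.7, 0.9]
opening: 0.0006
t 10.25 pos [ 0.5005 -0.0825  0.1594] 
R
 [[-0.94  -0.341 -0.009]
 [-0.341  0.94   0.001]
 [ 0.009  0.004 -1.   ]] q [-2.630e-01 -7.600e-02  1.808e+00 -2.000e-03  1.420e+00 -2.182e+00] F [-0.5  0.7  0.9] M [ 0.07 -0.19  0.02] op 0.0006292880623132734
now(coll) mm [-41.2 -27.3 159.4] delta tool mm [-2.3  4.3  9.4]
tool y yaw rel 0.0033521597906613835 tilt err(tool)  [ 0.004 -0.009  0.   ]
```

```bash
python3 -m pendant '[{"translation":[-2,3,5],"twist":[0,-0.009,0],"grip":-1},{"translation":[0,0,6],"twist":[0,0,0],"grip":-1},{"translation":[0,0,6],"twist":[0,0,0],"grip":-1},{"translation":[0,0,5],"twist":[0,0,0],"grip":-1},{"translation":[0,0,4],"twist":[0,0,0],"grip":-1},{"translation":[0,0,3],"twist":[0,0,0],"grip":-1},{"translation":[0,0,3],"twist":[0,0,0],"grip":-1},{"translation":[0,0,0],"twist":[0,0,0],"grip":-1},{"translation":[0,0,0],"twist":[0,0,0],"grip":-1},{"translation":[0,0,0],"twist":[0,0,0],"grip":-1}]'
python3 - <<'E'
from h import *
go(-39,-22,123)
p,d,i=cam("wrist");cv2.imwrite("pics/w3.png",p[...,::-1])
E
```

```text
t: 11.25
tool_pos: [0.5019, -0.079, 0.1246]
orientation: [-0.544, 3.094, 0.007]
force: [0.1, -0.4, 0.1]
opening: 0.0005
t 11.25 pos [ 0.5019 -0.079   0.1246] 
R
 [[-0.94  -0.341 -0.   ]
 [-0.341  0.94   0.004]
 [-0.001  0.004 -1.   ]] q [-0.26  -0.053  1.851  0.004  1.345 -2.18 ] F [ 0.1 -0.4  0.1] M [ 0.06 -0.11  0.07] op 0.0005380304789849911
now(coll) mm [-38.7 -24.5 124.6] delta tool mm [0.3 2.5 1.6]
tool y yaw rel 0.0029549859163643492 tilt err(tool)  [0.004 0.001 0.   ]
```

View pics/w3.png

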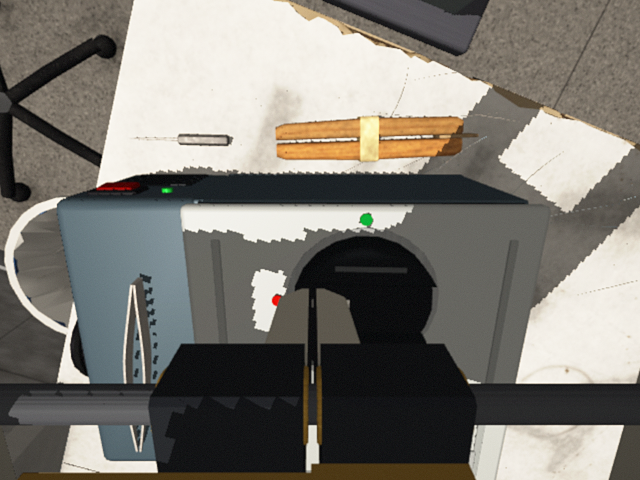

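The tips at (312,290) are in the slot's right half, about 23 mm off centre, and no force is felt. I close onto the front wall and begin the arc.

```bash
python3 -m pendant '[{"translation":[3,0,1],"twist":[0,0,0],"grip":-1},{"translation":[3,1,0],"twist":[0,0,0],"grip":-1},{"translation":[3,1,0],"twist":[0,0,0],"grip":-1},{"translation":[4,1,0],"twist":[0,0,0.1],"grip":-1},{"translation":[4,1,0],"twist":[0,0,0.1],"grip":-1},{"translation":[4,1,0],"twist":[0,0,0.1],"grip":-1},{"translation":[4,1,0],"twist":[0,0,0.1],"grip":-1},{"translation":[0,0,0],"twist":[0,0,0],"grip":-1},{"translation":[0,0,0],"twist":[0,0,0],"grip":-1},{"translation":[0,0,0],"twist":[0,0,0],"grip":-1}]'
cat >> h.py <<'E'
def slot():
    "arc status: TCP in head polar coords, and in tool frame"
    s=st();Rm=R.from_rotvec(s['orientation']).as_matrix()
    c=O+B@np.array([-38.7,-1,s['tool_pos'][2]*1000])/1000
    v=(np.array(s['tool_pos'])-c)*1000; w=B.T@v; t=B.T@Rm[:,1]
    r=np.hypot(w[0],w[1]); a=np.arctan2(-w[0],-w[1])
    print('rel',np.round(w,1),'r',r,'polar cw',a,'=> phi if touching',a-np.arcsin(7.5/r),'tool cw',-np.arctan2(-t[0],t[1]),'v in tool',np.round(Rm.T@v,1),'tilt',np.round(Rm.T@np.cross(Rm[:,2],[0,0,-1]),3))
E
python3 -c "
from h import *
slot()"
```

```text
t: 12.3
tool_pos: [0.4853, -0.0764, 0.1268]
orientation: [0.105, 3.113, 0.015]
force: [0.8, -0.2, -0.2]
opening: 0.0002
t 12.3 pos [ 0.4853 -0.0764  0.1268] 
R
 [[-0.997  0.067  0.027]
 [ 0.068  0.998  0.008]
 [-0.026  0.01  -1.   ]] q [-0.273 -0.13   1.919  0.016  1.329 -1.779] F [ 0.8 -0.2 -0.2] M [ 0.01 -0.37  0.03] op 0.00019883588339519582
rel [-14.7 -15.5   0. ] r 21.41172057978824 polar cw 0.7596000212937887 => phi if touching 0.4017348558823702 tool cw 0.41250543845344195 v in tool [  7.3 -20.1  -0.4] tilt [0.01  0.026 0.   ]
```

```bash
python3 -m pendant '[{"translation":[2,0,2],"twist":[0.01,0.026,0],"grip":-1},{"translation":[4,0.5,1],"twist":[0,0,0.1],"grip":-1},{"translation":[4,0.5,0.5],"twist":[0,0.005,0.1],"grip":-1},{"translation":[5,0.5,0.5],"twist":[0,0.005,0.1],"grip":-1},{"translation":[5,0.5,0.5],"twist":[0,0.005,0.1],"grip":-1},{"translation":[6,0.5,0.5],"twist":[0,0.005,0.1],"grip":-1},{"translation":[6,0.5,0.5],"twist":[0,0.005,0.1],"grip":-1},{"translation":[0,0,0],"twist":[0,0,0],"grip":-1},{"translation":[0,0,0],"twist":[0,0,0],"grip":-1},{"translation":[0,0,0],"twist":[0,0,0],"grip":-1}]'
python3 -c "
from h import *
slot()"
```

```text
t: 13.3
tool_pos: [0.4736, -0.0723, 0.1264]
orientation: [1.06, 2.944, -0.01]
force: [-0.2, 0.3, -0.4]
opening: 0.0007
t 13.3 pos [ 0.4736 -0.0723  0.1264] 
R
 [[-0.77   0.637  0.01 ]
 [ 0.637  0.771 -0.01 ]
 [-0.014 -0.002 -1.   ]] q [-0.253 -0.15   1.937 -0.008  1.342 -1.131] F [-0.2  0.3 -0.4] M [-0.07 -0.14 -0.03] op 0.0006657183998114472
rel [-24.3  -7.7   0. ] r 25.4995229515697 polar cw 1.264680774142457 => phi if touching 0.9661428159229608 tool cw 1.0360943458069445 v in tool [  5.8 -24.8  -0. ] tilt [-0.002  0.014  0.   ]
```

```bash
python3 -m pendant '[{"translation":[3,1,2],"twist":[0,0.014,0],"grip":-1},{"translation":[5,1,1],"twist":[0,0.005,0.06],"grip":-1},{"translation":[6,1,1],"twist":[0,0.005,0.1],"grip":-1},{"translation":[6,1,0.5],"twist":[0,0.005,0.1],"grip":-1},{"translation":[6,1,0.5],"twist":[0,0.005,0.1],"grip":-1},{"translation":[6,1,0.5],"twist":[0,0.005,0.1],"grip":-1},{"translation":[6,1,0.5],"twist":[0,0,0.05],"grip":-1},{"translation":[6,0,0],"twist":[0,0,0],"grip":-1},{"translation":[6,0,0],"twist":[0,0,0],"grip":-1},{"translation":[6,0,0],"twist":[0,0,0],"grip":-1}]'
python3 -c "
from h import *
slot()"
```

```text
t: 14.3
tool_pos: [0.4677, -0.0585, 0.1267]
orientation: [1.784, 2.528, -0.044]
force: [14.5, -29.4, -14.0]
opening: 0.0003
t 14.3 pos [ 0.4677 -0.0585  0.1267] 
R
 [[-0.335  0.942  0.022]
 [ 0.941  0.335 -0.051]
 [-0.055  0.004 -0.998]] q [-0.197 -0.19   1.974 -0.047  1.327 -0.528] F [ 14.5 -29.4 -14. ] M [-5.29 -2.65 -0.11] op 0.00034062809864492474
rel [-25.3   7.3   0. ] r 26.303400897698452 polar cw 1.8512470401972934 => phi if touching 1.5621005698629515 tool cw 1.5738365328965662 v in tool [  7.2 -25.3  -0.5] tilt [0.004 0.055 0.   ]
```

It is at the stop: φ is about 1.56 and the tip is pushing with 33 N without moving. I back off the wall, lift out and look.

```bash
python3 -m pendant '[{"translation":[0,0,0],"twist":[0,0,0],"grip":-1},{"translation":[-2,0,0],"twist":[0,0,0],"grip":-1},{"translation":[-3,0,0],"twist":[0,0,0],"grip":-1},{"translation":[0,0,0],"twist":[0,0,0],"grip":-1},{"translation":[0,0,-4],"twist":[0,0,0],"grip":-1},{"translation":[0,0,-8],"twist":[0,0,0],"grip":-1},{"translation":[0,0,-15],"twist":[0,0,0],"grip":-1},{"translation":[0,0,-25],"twist":[0,0.05,0],"grip":-1},{"translation":[0,0,-30],"twist":[0,0,0],"grip":-1},{"translation":[0,0,0],"twist":[0,0,0],"grip":-1}]'
python3 - <<'E'
from h import *
slot()
for n in("wrist","top"):
    p,d,i=cam(n);C=(pts(d,i)-O)@B*1000
    cv2.imwrite(f"pics/{n}9.png",p[...,::-1])
    g=(abs(C[...,0])<70)&(abs(C[...,1])<70)&(d>0)&(C[...,2]>105)&(C[...,2]<122)
    q=C[g];A=np.c_[q[:,:2],np.ones(len(q))]
    for _ in range(6):
        s=np.linalg.lstsq(A,q[:,2],rcond=None)[0];k=abs(A@s-q[:,2])<1.5;A,q=A[k],q[k]
    print(n,'cover plane',s,len(q))
    if n=="wrist":
        mm=(C[...,0]>-85)&(C[...,0]<5)&(abs(C[...,1])<45)&(d>0)&(C[...,2]<140);c=C[mm]
        img=np.zeros((90,90,3),np.uint8);r=(5-c[:,0]).astype(int).clip(0,89);cc=(45-c[:,1]).astype(int).clip(0,89);img[r,cc]=p[mm]
        hz=np.zeros((90,90,3),np.uint8);hz[r,cc]=np.clip((c[:,2]-105)*8,0,255)[:,None]
        a=cv2.resize(np.hstack([img[...,::-1],hz]),(640,320),interpolation=cv2.INTER_NEAREST)
        cv2.imwrite("pics/end.png",np.hstack([cv2.resize(p[...,::-1],(427,320)),cv2.resize(a,(373,320))]))
E
```

```text
t: 15.3
tool_pos: [0.4662, -0.0596, 0.2125]
orientation: [-1.806, -2.569, 0.002]
force: [0.5, -0.2, 0.0]
opening: 0.0005
t 15.3 pos [ 0.4662 -0.0596  0.2125] 
R
 [[-0.338  0.941 -0.002]
 [ 0.941  0.338 -0.   ]
 [ 0.    -0.002 -1.   ]] q [-2.360e-01 -2.240e-01  1.843e+00 -1.000e-03  1.524e+00 -5.810e-01] F [ 0.5 -0.2  0. ] M [-0.08 -0.15 -0.01] op 0.000524285801932283
rel [-27.    6.8   0. ] r 27.880088258248442 polar cw 1.8161568565029076 => phi if touching 1.5437927030450251 tool cw 1.570674112607737 v in tool [  6.8 -27.    0. ] tilt [-0.002 -0.     0.   ]
wrist cover plane [-1.71154420e-02 -1.00976600e-03  1.14650844e+02] 24708
top cover plane [-9.19664533e-03  8.69998799e-03  1.15642602e+02] 893
```

View pics/end.png

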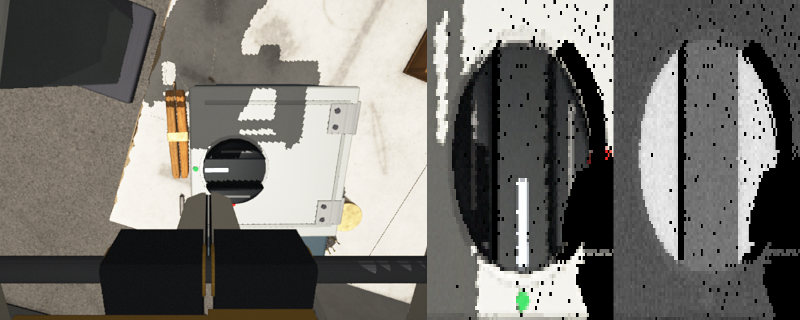

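The pointer is at the green dot and the slot runs along x. I take the hand clear and measure the angle once more.

```bash
python3 -m pendant '[{"translation":[0,0,-20],"twist":[0,0,0],"grip":-1},{"translation":[0,-5,-25],"twist":[0,0,0],"grip":-1},{"translation":[-20,-5,-20],"twist":[0,0,0],"grip":-1},{"translation":[-20,0,-10],"twist":[0,0,0],"grip":-1},{"translation":[-20,0,0],"twist":[0,0,0],"grip":-1},{"translation":[-15,0,0],"twist":[0,0,0],"grip":-1},{"translation":[0,0,0],"twist":[0,0,0],"grip":-1},{"translation":[0,0,0],"twist":[0,0,0],"grip":-1},{"translation":[0,0,0],"twist":[0,0,0],"grip":-1},{"translation":[0,0,0],"twist":[0,0,0],"grip":-1}]'
python3 - <<'E'
from h import *
p,d,i=cam("wrist");C=(pts(d,i)-O)@B*1000
g=(abs(C[...,0])<78)&(abs(C[...,1])<75)&(d>0)&(C[...,2]>105)&(C[...,2]<118)&(np.hypot(C[...,0]+38.7,C[...,1]+1)>38)
q=C[g];A=np.c_[q[:,:2],np.ones(len(q))]
for _ in range(6):
    s=np.linalg.lstsq(A,q[:,2],rcond=None)[0];k=abs(A@s-q[:,2])<1.5;A,q=A[k],q[k]
print('cover plane',s,len(q),q.min(0),q.max(0),'front z',s@[-82.5,0,1])
rad=np.hypot(C[...,0]+38.7,C[...,1]+1)
for nm,m in (("pointer",(rad<33)&(p.min(-1)>120)&(C[...,2]>112)&(C[...,2]<126)),("floor",(rad<29)&(d>0)&(C[...,2]>112)&(C[...,2]<126))):
    h=C[m][:,:2].astype(np.float32);print(nm,len(h),h.mean(0) if len(h) else 0,cv2.minAreaRect(h) if len(h)>5 else 0)
cv2.imwrite("pics/fin.png",p[...,::-1])
E
```

```text
t: 16.4
tool_pos: [0.4761, -0.1309, 0.2746]
orientation: [-1.788, -2.555, 0.013]
force: [0.4, -0.3, -0.4]
opening: 0.0007
cover plane [-1.19694609e-02 -3.88426291e-05  1.14482325e+02] 28235 [-77.99559168 -74.99654399 112.20132908] [ 77.99866364  74.99922475 116.85363991] front z 115.46980588694028
pointer 113 [-57.04021    -1.2889773] ((-56.92932891845703, -1.299048662185669), (22.927064895629883, 2.4556832313537598), 0.290847510099411)
floor 2768 [-38.587948   -1.0750253] ((-38.742279052734375, -1.1743354797363281), (57.7104377746582, 29.5659236907959), 0.23689678311347961)
```

View pics/fin.png

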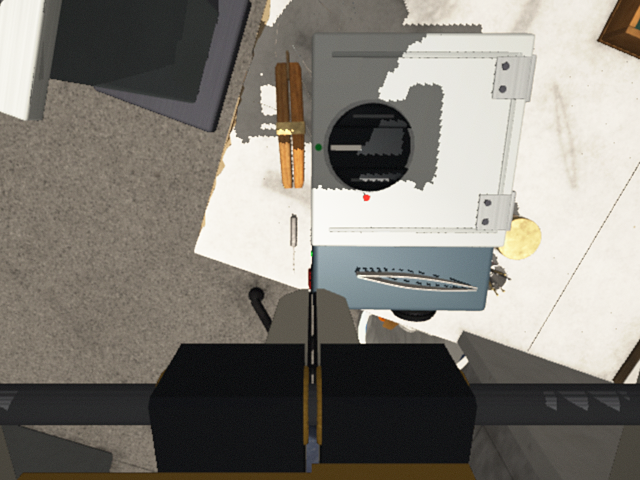

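The cover slope is 0.012, so it is locked. The slot lies within 0.3° of x, with the pointer (345,148) at the green dot (318,147). The hand is clear and the tools are where they were, so I hand in.

```bash
python3 -c "
from plant import robot
print(robot.close_job())"
```

```text
the job is handed in; nothing more can be done
None
```

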